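Hold the bracket in the demagnetiser slot

ROBOT

A 6-joint arm with a two-finger parallel gripper is mounted at the origin on a cart in front of the work surface, level with it; the furniture and walls round the work are solid. World frame = base frame: x ahead of the robot, y to its left, z up, the work surface at z = 0. Lengths are in mm, angles in degrees, forces in N, time in s.
With the tool pointing down it reaches from about 300 to 850 mm from the base axis. Payload 4.2 kg.
Tool frame: the origin (TCP) lies between the finger pads; the fingertips stand 14 mm ahead of it and the grasp point (between the pads) lies 5 mm behind it (env.finger_overhang is the distance from the TCP to the fingertips, in mm); z points along the fingers, y is the line along which they close (so a half turn about z gives the same grasp; the last joint's range is limited). The gripper opens to 91 mm and grips with 3 to 60 N. Pads are 32 mm wide; open, the fingers measure 118 mm over their backs; the gripper's body (76 mm by 178 mm) begins 60 mm behind the grasp point.
Start: joints at [-76.261, 18.312, 89.639, -0, 72.044, -1.146], TCP at [147.712, -555.718, 227.976] pointing down, gripper open.
Joint ranges: [-177.97, 177.97], [-48.28, 115.42], [12.27, 149.76], [-77.06, 257.06], [2.81, 150.46], [-146.56, 146.56]. Speed limits (degrees/s): [147.25, 147.25, 180, 180, 180, 180].

INTERFACE

Orientations are given as [roll, pitch, yaw] about the fixed x, y, z axes, in that order (R = Rz(yaw) Ry(pitch) Rx(roll)).
In Python, from workcell import status, cams, env, finder gives the robot as it stands.
- The arm moves only by the tool apply_moves, never from a script. Its argument "increments" is a list of rows, each a list of 7 numbers: the opening, from -1 (shut) to 1 (fully open), then the shift along the world's x, y, z in m, then the turn, a rotation vector about the world's x, y, z in degrees. In form: [[gripper, x, y, z, ax, ay, az], ...]. A call has 1 to 5 rows; each row shifts and turns the commanded pose from where the row before left it; what a row does not reach is not made up. A row lasts 1/12 s, in which the tool goes at most 41.7 mm and 7.16 degrees, less where a joint would pass 70% of its speed; a pose out of reach is approached as far as the arm can. A call with a gripper value outside its range is refused whole. The fingers move at their own pace and stop on an object; "newtons" is the grip in N (left out, the last holds). Time passes only in rows, so rows that do not move let the fingers close. It gives the time, the measured TCP pose, the force, the opening and the grip force at its end, in the units of the state.
- status.state(): the state, without advancing time (a new reading comes with each control period).
- cams.grab_frame(name): name is "side" or "top"; returns a dict with "color" (400x640x3 uint8, red, green, blue), "intrinsics" (3x3 intrinsics, pixels), "R" (3x3) and "t" (3): a world point X has camera coordinates R X + t. Camera axes: x right, y down, z forward; pixel columns grow to the right and rows downward; lengths in mm; the calibration is good to about 2 mm. A picture is of the moment at which its call begins. There is no depth.
- env.job_done(): hands the job in; it is judged then, once.
Trained networks look in the newest picture that a camera, given by its name, has taken for a name from the list of things; names that differ only in an ending like _2 or _b are one class to them, and where a whole thing is asked for, a point or a joint stands for the part that bears it (a point fixed in the world has none). Each returns a list of dicts, best first, with "score" (0 to 1); they miss things now and then, are a little off and sometimes report something else, mostly with a low value. They report only what shows in the picture. A call takes as long as a camera call.
- finder.boxes_of(query, camera): "rect" ([left, top, width, height] in pixels, round what is visible of it).
- finder.trace(query, camera): "pixels" (400x640 bool, what is visible of it) and "rect" ([left, top, width, height] in pixels, round what is visible of it).
The state is a dict: "time_s": time; "qpos": joint angles; "qvel": joint speeds; "effort": joint torques, N m; "ee_pos": TCP position; "ee_rot": TCP orientation; "force": force on the tool from outside, world axes, zero at the start; "torque": the same for the moment, N m; "gripper_width": finger opening in mm; "gripper_force": force on a finger pad.
Only numpy, scipy, OpenCV 4.12 (cv2) and the standard library are available. Lean on these libraries where they do the work, as an engineer would, in place of code of your own. Each camera call takes 0.05 s, during which the arm holds its last target. There are 200 camera calls.

TASK

Demagnetise the bent steel bracket that stands on end in the orange stand. First lift the aluminium case off the yellow lid of the demagnetiser, where it covers the slot, and stand it upright on the blue foam mat; then take the bracket by its upper end and ease it straight down, without forcing, through the slot in the lid until about 40 mm of it is below the top of the lid. Finish while still holding it upright there in the gripper, hanging clear of the floor of the box and not pressed hard against the slot, and leave the flux bottle, the panel meter and the relay where they are.

Things in the scene. Friction and masses are not known exactly. Their poses are not given: they have to be found in the camera images.
- slot (a point): centre of the slot in the demagnetiser's yellow lid, level with the lid's top face; z up. The slot goes right through the 8 mm lid: 32.5 mm along this point's x, 12.5 mm along its y, with a steel 3 mm x 45 degree lead-in round its upper edge. Below the lid it is free down to the box floor, 69 mm below this point, between two copper coils 38 mm apart in y.
- bracket_mid (a point): centre of the loose bracket: sand-coloured metal channel, 70 g, 30.5 mm wide (this point's x) x 10.3 mm thick (its y) x 85 mm long (its z, up at the start). One broad side is a flat web, the other open between two flanges. Grip it across the 10.3 mm. It starts on end in the stand, its upper end 42.5 mm above this point.
- bracket_low (a point): middle of the bracket's lower end face, 42.5 mm below its centre; axes as bracket_mid.
- stand: fixed orange block 80 x 60 x 22 mm high with an 18 mm deep pocket (33 x 13 mm) in the middle, which loosely holds the lower end of the bracket. Origin: centre of its underside, on the bench; x along the pocket's long side.
- case_mid (a point): centre (half-way up) of the loose aluminium case with a red foot plate on its -x side: upright block 48 mm (its x) x 38 mm (its y) x 66 mm high, 90 g; the red foot stands out 6 mm more on -x. Grip across the 38 mm. At the start it stands on the demagnetiser's lid over the slot, turned any way.
- mat_top (a point): centre of the top face of the blue foam mat, 100 x 100 mm and 15 mm thick, fixed to the bench.
- flux_mid (a point): bystander: clear flux bottle with a red nozzle, 33 mm diameter, 99 mm high, standing loose; point half-way up. Leave alone.
- meter_mid (a point): bystander: panel meter lying on its back, 52 x 62 x 29 mm, loose; point 11 mm above the bench. Leave alone.
- relay_mid (a point): bystander: open-frame relay, 24 x 36 x 32 mm, loose; point 12 mm above the bench. Leave alone.
- bracket: the same bracket as a body, for the contact rules (use bracket_mid for its pose). Its own y axis runs along its length, upward at the start.
- case: the same case as a body; origin at the centre of its underside.
- demag: the demagnetiser: fixed closed box 110 (x) x 100 (y) x 75 mm high, clear side panels, yellow lid. Origin at the centre of its underside, on the bench, x along the slot. Box, stand and mat change places and turn from run to run.

How it is judged:
By the outcome, as a careful person would: the job done as asked, in the order asked, and still so for the second after the job is handed in, while the arm keeps its last pose, push and grip.
It also fails if it takes over 67 s, if anything falls off the work surface, if the arm or the gripper's body presses on something with over 40 N, if the wrist force passes 120 N, or if a joint passes its speed limit or range.

## Working session

There is one attempt and no reset: what is moved stays moved. The work goes in short steps, Python scripts to look and compute and a tool call to move; the robot and the scene stay as the last step left them, time stands still between calls to the robot, and variables do not carry over. Pictures are saved under pics/ and viewed, at most 10 in all, crops included, and the job is handed in when it is done.

Besides the shell and the picture viewer there is one more tool, called after "Emit:" as a command line: name --pt "numbers of a row" for each row, then --argument value for the rest. apply_moves: Moves the arm, as the interface text tells. Its arguments: {"type":"object","properties":{"increments":{"type":"array","items":{"type":"array","items":{"type":"number"}}},"newtons":{"type":"number"}},"required":["increments"]}

```bash
mkdir -p pics; ls
python3 - <<'E'
from workcell import status,cams,env,finder
import cv2,numpy as np
s=status.state();print(s)
for n in("top","side"):
    f=cams.grab_frame(n);cv2.imwrite(f"pics/{n}0.png",f["color"][:,:,::-1])
    print(n,f["intrinsics"].tolist(),f["R"].round(4).tolist(),f["t"].round(1).tolist())
    for q in("slot","bracket","stand","case","mat_top","demag","flux_mid","meter_mid","relay_mid"):
        r=finder.boxes_of(q,n);print(q,[(x["rect"],round(x["score"],2)) for x in r[:2]])
E
```

```text
pics
{'time_s': 0.0, 'qpos': array([-7.62607910e+01,  1.83508452e+01,  8.97056674e+01,  3.11595877e-04,
        7.20448706e+01, -1.14670065e+00]), 'qvel': array([-0.01251881,  0.09667074,  0.06746972,  0.0865193 , -0.06379789,
       -0.07453264]), 'effort': array([ 5.06013093e-04, -4.12464666e+01, -2.31971669e+01,  7.27018621e-02,
        4.57381003e-02, -1.47518658e-04]), 'ee_pos': array([ 147.59485465, -555.23535263,  227.13325468]), 'ee_rot': array([-1.79898643e+02, -2.32510783e-03,  1.48858112e+01]), 'force': array([0.36464329, 0.83145486, 0.4773824 ]), 'torque': array([ 0.04889304, -0.00104134,  0.04274207]), 'gripper_force': 0.0, 'gripper_width': 91.2371335578541}
top [[435.6782433167182, 0.0, 322.60295150794707], [0.0, 435.6782433167182, 197.47858841337904], [0.0, 0.0, 1.0]] [[0.0066, -0.9998, 0.0197], [-0.998, -0.0078, -0.0624], [0.0625, -0.0193, -0.9979]] [-13.6, 551.7, 1080.0]
slot [([294.7, 173.5, 44.9, 49.7], 0.78)]
bracket [([388.4, 172.9, 13.8, 18.2], 0.64)]
stand [([374.3, 165.9, 34.8, 34.4], 0.65)]
case [([304.3, 184.7, 19.9, 22.7], 0.73)]
mat_top [([228.2, 167.0, 48.1, 45.3], 0.83), ([353.4, 265.5, 18.3, 11.9], 0.38)]
demag [([291.4, 170.4, 49.0, 52.7], 0.88)]
flux_mid [([285.3, 121.3, 11.0, 18.5], 0.64), ([305.8, 183.5, 19.1, 26.5], 0.46)]
meter_mid [([233.5, 253.8, 25.1, 21.0], 0.92)]
relay_mid [([353.7, 262.3, 19.2, 17.3], 0.41)]
side [[485.46047665612673, 0.0, 327.1991629246388], [0.0, 485.46047665612673, 196.3105688045256], [0.0, 0.0, 1.0]] [[0.9994, -0.0276, -0.0184], [-0.028, -0.4048, -0.914], [0.0178, 0.914, -0.4053]] [-554.0, 100.7, 924.1]
slot [([293.1, 194.5, 62.6, 63.2], 0.84)]
bracket [([345.5, 248.8, 21.9, 42.3], 0.92)]
stand []
case [([306.8, 165.5, 32.5, 42.9], 0.86)]
mat_top [([345.9, 248.5, 19.4, 45.4], 0.28)]
demag [([292.0, 189.8, 65.0, 63.8], 0.64)]
flux_mid []
meter_mid [([234.8, 188.2, 25.0, 24.4], 0.88)]
relay_mid [([213.4, 262.6, 19.5, 18.4], 0.75)]
```

View pics/top0.png

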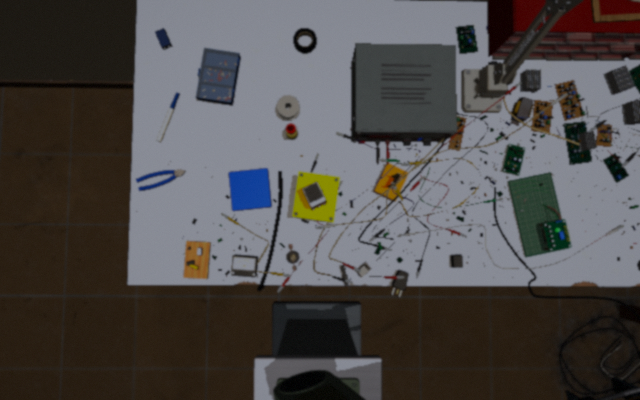

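View pics/side0.png

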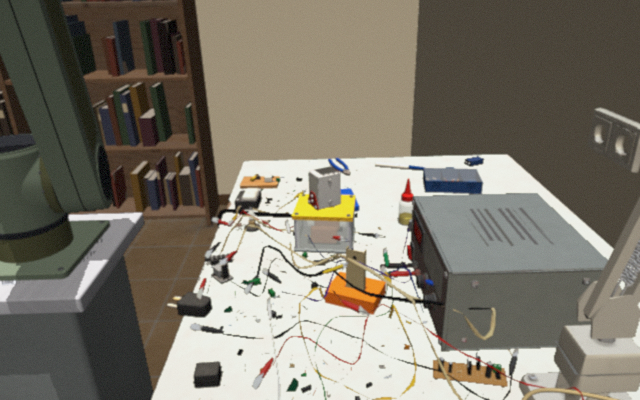

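The top view shows the mat at (250,189), the demagnetiser with the case at (315,196) and the stand at (390,182). The side view shows the case at (323,188), the lid around (324,208) and the bracket at (356,268). I'll take enlarged crops and colour-based fits next.

```bash
cat > h.py <<'E'
from workcell import status,cams,env,finder
import cv2,numpy as np
def proj(f,X):
    c=np.atleast_2d(X)@f["R"].T+f["t"];p=c@f["intrinsics"].T;return p[:,:2]/p[:,2:]
def plane(f,uv,z):
    uv=np.atleast_2d(np.asarray(uv,float));d=np.c_[uv,np.ones(len(uv))]@np.linalg.inv(f["intrinsics"]).T@f["R"]
    c=-f["R"].T@f["t"];return c+d*((z-c[2])/d[:,2])[:,None]
def crop(f,x,y,w,h,k): return cv2.resize(f["color"][y:y+h,x:x+w,::-1],None,fx=k,fy=k,interpolation=cv2.INTER_CUBIC)
def hsv(f,lo,hi,roi):
    x,y,w,h=roi;m=cv2.inRange(cv2.cvtColor(f["color"],cv2.COLOR_RGB2HSV),lo,hi);o=np.zeros_like(m);o[y:y+h,x:x+w]=m[y:y+h,x:x+w];return o
def rect(f,m,z):
    c=max(cv2.findContours(m,0,2)[0],key=cv2.contourArea)
    v,u=np.nonzero(cv2.drawContours(np.zeros_like(m),[cv2.convexHull(c)],-1,255,-1))
    P=plane(f,np.c_[u,v],z)[:,:2].astype(np.float32)
    return cv2.minAreaRect(P)
E
python3 - <<'E'
from h import *
T=cams.grab_frame("top");S=cams.grab_frame("side")
a=crop(T,290,160,130,66,6);b=crop(S,285,155,130,162,3)
im=np.zeros((396,780,3),np.uint8);im[:a.shape[0]]=a[:396];cv2.imwrite("pics/c1.png",im)
b=crop(S,285,160,110,150,4)[:600];cv2.imwrite("pics/c2.png",b)
print("mat",rect(T,hsv(T,(100,120,60),(125,255,255),(220,155,60,65)),15))
print("lidT",rect(T,hsv(T,(22,120,90),(35,255,255),(280,160,70,70)),75))
print("lidS",rect(S,hsv(S,(22,120,90),(35,255,255),(285,180,80,50)),75))
print("standT",rect(T,hsv(T,(5,150,90),(20,255,255),(365,155,50,50)),22))
print("standS",rect(S,hsv(S,(5,120,180),(20,255,255),(320,265,70,60)),22))
for q in("case","bracket"):
    for f,n in((T,"top"),(S,"side")):
        for r in finder.trace(q,n)[:1]:
            m=r["pixels"].astype(np.uint8)*255;print(q,n,cv2.minAreaRect(np.argwhere(m)[:,::-1].astype(np.float32)))
            print(rect(f,m,141 if q=="case" else 89))
E
```

```text
mat ((572.0746459960938, 174.39627075195312), (100.2835693359375, 100.1642837524414), 6.785289764404297)
lidT ((550.1627197265625, 8.500411987304688), (102.36270904541016, 112.57890319824219), 82.50444793701172)
lidS ((548.3983154296875, 2.125347137451172), (116.34567260742188, 115.80815124511719), 82.47462463378906)
standT ((593.7559204101562, -180.9282989501953), (59.838199615478516, 79.65690612792969), 63.74433898925781)
standS ((579.7831420898438, -202.14071655273438), (42.231781005859375, 88.22412109375), 40.59461975097656)
case top ((313.7000427246094, 194.90000915527344), (25.491172790527344, 18.335756301879883), 63.43495178222656)
((549.0545043945312, 12.854911804199219), (58.074466705322266, 42.014404296875), 26.996315002441406)
case side ((324.482177734375, 187.51663208007812), (32.084381103515625, 43.52585983276367), 1.9749339818954468)
((550.042236328125, -61.63720703125), (186.69032287597656, 57.013206481933594), 86.92842102050781)
bracket top ((394.30291748046875, 179.7919464111328), (7.6037821769714355, 15.976487159729004), 19.98310661315918)
((590.5490112304688, -177.74769592285156), (19.339075088500977, 38.67951583862305), 68.1393814086914)
bracket side ((356.0, 268.5), (39.0, 20.0), 90.0)
((590.615966796875, -238.564697265625), (100.92596435546875, 29.670379638671875), 86.388671875)
```

View pics/c1.png

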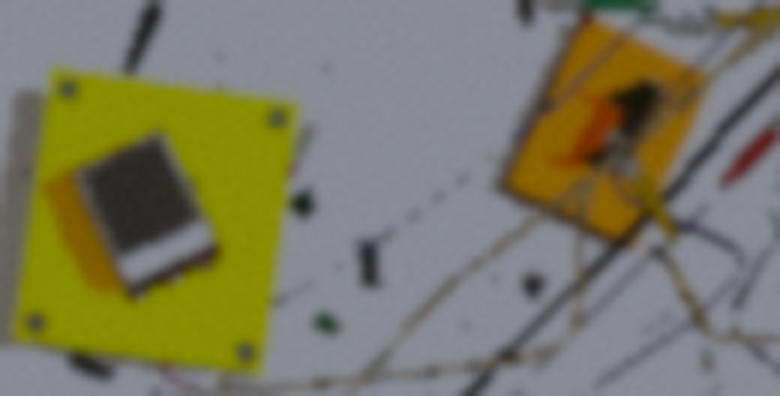

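View pics/c2.png

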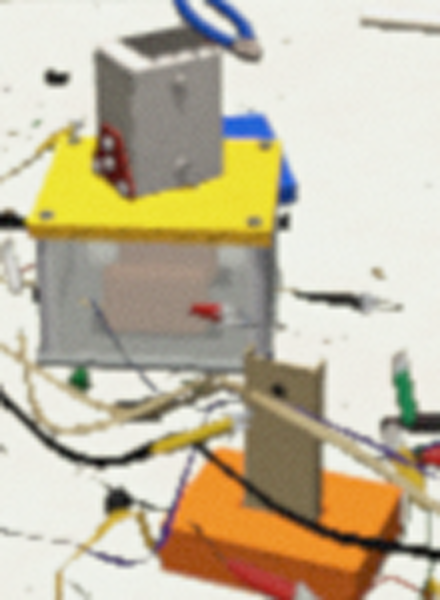

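The top crop shows the lid corners, the case turned about 27° with its foot toward the robot, and the stand at about −26°. The side crop shows the bracket upright at (283,430) and the red foot at left. I'll fit the case and bracket as box models in both views, and check where the grey supply stands.

```bash
cat >> h.py <<'E'
from scipy.optimize import minimize
def box(x,y,th,sx,sy,z0,z1,sc=None):
    a=np.radians(th);lx=sx if isinstance(sx,tuple) else (-sx/2,sx/2)
    return np.array([[x+u*np.cos(a)-v*np.sin(a),y+u*np.sin(a)+v*np.cos(a),z] for u in lx for v in(-sy/2,sy/2) for z in(z0,z1)])
def sil(f,boxes,K=8):
    m=np.zeros((400*1,640),np.float32);acc=np.zeros((400,640),np.uint8)
    for b in boxes:
        h=cv2.convexHull(proj(f,b).astype(np.float32))
        cv2.fillConvexPoly(acc,np.round(h*16).astype(np.int32),255,cv2.LINE_AA,4)
    return acc/255.
def fit(views,mk,p0,step):
    def cost(p): return sum(np.abs(cv2.GaussianBlur(sil(f,mk(p)),(0,0),1)-cv2.GaussianBlur(m.astype(float),(0,0),1)).sum()/m.sum() for f,m in views)
    n=len(p0);sx=np.vstack([p0]+[np.array(p0)+np.eye(n)[i]*step[i] for i in range(n)])
    return minimize(cost,p0,method="Nelder-Mead",options=dict(initial_simplex=sx,xatol=.05,fatol=1e-4))
E
python3 - <<'E'
from h import *
T=cams.grab_frame("top");tr={}
for q in("case","bracket"):tr[q,"top"]=finder.trace(q,"top")[0]["pixels"]
S=cams.grab_frame("side")
for q in("case","bracket"):tr[q,"side"]=finder.trace(q,"side")[0]["pixels"]
mc=lambda p:[box(*p,48,38,75,141),box(*p,(-30,-24),38,75,90)]
mb=lambda p:[box(*p,30.5,10.3,22,89)]
for nm,mk,p0 in(("case",mc,[550,8,27]),("bracket",mb,[593,-181,-26])):
    for vs in(["top"],["side"],["top","side"]):
        r=fit([({"top":T,"side":S}[v],tr[nm,v]) for v in vs],mk,p0,[6,6,8]);print(nm,vs,r.x.round(1),round(r.fun,3))
# lid in side
m=hsv(S,(22,120,90),(35,255,255),(285,180,80,50));
print("side proj lid",proj(S,box(550.2,8.5,-7.5,110,100,75,75.1)[::2]).round(1).tolist(), np.argwhere(m)[:,::-1].min(0),np.argwhere(m)[:,::-1].max(0))
print("psu bottom",plane(S,[[440,343]],0).round(),"top@",[(h,plane(S,[[441,265]],h).round()[0,:2],plane(S,[[412,197]],h).round()[0,:2]) for h in(120,150,180)])
for z in(0,120,150): print("psu front top cam",plane(T,[[358,138],[452,138]],z).round()[:,:2].tolist())
E
```

```text
case ['top'] [552.4  13.9  23.4] 0.272
case ['side'] [550.8  10.4   9.8] 0.142
case ['top', 'side'] [551.4  12.9  19. ] 0.445
bracket ['top'] [ 594.9 -182.9  -40.8] 0.784
bracket ['side'] [ 594.1 -185.3   -5.3] 0.503
bracket ['top', 'side'] [ 594.2 -181.6  -45.4] 1.259
side proj lid [[290.7, 214.2], [299.3, 192.1], [351.9, 216.0], [354.8, 193.5]] [291 192] [354 218]
psu bottom [[ 701. -297.    0.]] top@ [(120, array([ 695., -289.]), array([698., -73.])), (150, array([ 681., -336.]), array([ 684., -140.])), (180, array([ 667., -383.]), array([ 670., -206.]))]
psu front top cam [[708.0, -101.0], [710.0, -345.0]]
psu front top cam [[683.0, -88.0], [686.0, -307.0]]
psu front top cam [[677.0, -85.0], [680.0, -297.0]]
```

Case at about (551, 12.5), yaw 27°. The supply front is at x≈700 and 120 high, so it stays clear. I'll move above the case.

Emit:
apply_moves --pt "1 0.0202 0.0284 0.001 0 0 0.6" --pt "1 0.0202 0.0284 0.001 0 0 0.6" --pt "1 0.0202 0.0284 0.001 0 0 0.6" --pt "1 0.0202 0.0284 0.001 0 0 0.6" --pt "1 0.0202 0.0284 0.001 0 0 0.6"

```text
time_s: 2.02
ee_pos: [249.3, -412.4, 233.1]
ee_rot: [180.0, -0.0, 17.9]
force: [1.1, -0.2, 0.7]
gripper_width: 91.4
gripper_force: 0.0
```

Emit:
apply_moves --pt "1 0.0202 0.0284 0.001 0 0 0.6" --pt "1 0.0202 0.0284 0.001 0 0 0.6" --pt "1 0.0202 0.0284 0.001 0 0 0.6" --pt "1 0.0202 0.0284 0.001 0 0 0.6" --pt "1 0.0202 0.0284 0.001 0 0 0.6"

```text
time_s: 2.43
ee_pos: [350.4, -270.2, 238.3]
ee_rot: [180.0, -0.0, 20.9]
force: [0.7, -0.7, 0.9]
gripper_width: 91.1
gripper_force: 0.0
```

Emit:
apply_moves --pt "1 0.0202 0.0284 0.001 0 0 0.6" --pt "1 0.0202 0.0284 0.001 0 0 0.6" --pt "1 0.0202 0.0284 0.001 0 0 0.6" --pt "1 0.0202 0.0284 0.001 0 0 0.6" --pt "1 0.0202 0.0284 0.001 0 0 0.6"

```text
time_s: 2.85
ee_pos: [451.4, -128.1, 243.3]
ee_rot: [180.0, -0.0, 23.9]
force: [1.2, -0.9, 0.8]
gripper_width: 91.3
gripper_force: 0.0
```

Emit:
apply_moves --pt "1 0.0202 0.0284 0 0 0 0.6" --pt "1 0.0202 0.0284 0 0 0 0.6" --pt "1 0.0202 0.0284 0 0 0 0.6" --pt "1 0.0202 0.0284 0 0 0 0.6" --pt "1 0.0202 0.0284 0 0 0 0.6"

```text
time_s: 3.27
ee_pos: [552.5, 14.0, 243.1]
ee_rot: [180.0, -0.0, 26.9]
force: [-0.3, 0.3, -0.2]
gripper_width: 90.9
gripper_force: 0.0
```

Emit:
apply_moves --pt "1 0 0 0 0 0 0" --pt "1 0 0 0 0 0 0"

```text
time_s: 3.43
ee_pos: [552.2, 13.5, 242.5]
ee_rot: [180.0, 0.1, 27.0]
force: [0.4, -0.3, -0.5]
gripper_width: 91.2
gripper_force: 0.0
```

Emit:
apply_moves --pt "1 0 0 -0.03 0 0 0" --pt "1 0 0 -0.03 0 0 0" --pt "1 0 0 -0.03 0 0 0" --pt "1 0 0 -0.026 0 0 0" --pt "1 0 0 -0.015 0 0 0"

```text
time_s: 3.85
ee_pos: [549.0, 10.9, 109.3]
ee_rot: [-179.9, 0.3, 26.8]
force: [-0.6, 0.6, -0.1]
gripper_width: 91.4
gripper_force: 0.0
```

Emit:
apply_moves --pt "-1 0 0 0 0 0 0" --pt "-1 0 0 0 0 0 0" --pt "-1 0 0 0 0 0 0" --pt "-1 0 0 0 0 0 0" --pt "-1 0 0 0 0 0 0" --newtons 15

```text
time_s: 4.27
ee_pos: [552.5, 12.0, 113.5]
ee_rot: [179.9, -0.1, 26.9]
force: [0.1, -0.1, -0.1]
gripper_width: 60.7
gripper_force: 0.0
```

Emit:
apply_moves --pt "-1 0 0 0 0 0 0" --pt "-1 0 0 0 0 0 0" --pt "-1 0 0 0 0 0 0" --pt "-1 0 0 0 0 0 0" --pt "-1 0 0 0 0 0 0"

```text
time_s: 4.68
ee_pos: [551.8, 12.4, 112.3]
ee_rot: [180.0, -0.0, 26.9]
force: [-0.3, 0.6, 1.7]
gripper_width: 38.1
gripper_force: 15.0
```

Emit:
apply_moves --pt "-1 0 0 0.004 0 0 0" --pt "-1 0 0 0.01 0 0 0" --pt "-1 0 0 0.012 0 0 0" --pt "-1 0 0 0.012 0 0 0" --pt "-1 0 0 0.002 0 0 0" --newtons 20

```text
time_s: 5.1
ee_pos: [553.2, 12.3, 154.5]
ee_rot: [179.9, -0.2, 26.9]
force: [0.2, -0.1, -1.6]
gripper_width: 37.8
gripper_force: 20.0
```

Emit:
apply_moves --pt "-1 0.002 0.012 0 0 0 0" --pt "-1 0.0025 0.02 0 0 0 0" --pt "-1 0.0025 0.025 0 0 0 0" --pt "-1 0.003 0.025 0 0 0 0" --pt "-1 0.003 0.025 0 0 0 0"

```text
time_s: 5.52
ee_pos: [564.2, 121.0, 151.2]
ee_rot: [-180.0, 0.1, 26.9]
force: [0.2, -0.5, -0.9]
gripper_width: 38.2
gripper_force: 20.0
```

Emit:
apply_moves --pt "-1 0.003 0.025 0 0 0 0" --pt "-1 0.002 0.02 0 0 0 0" --pt "-1 0.002 0.01 0 0 0 0" --pt "-1 0 0 0 0 0 0" --pt "-1 0 0 0 0 0 0"

```text
time_s: 5.93
ee_pos: [571.3, 174.3, 151.3]
ee_rot: [180.0, 0.1, 27.0]
force: [-0.6, -0.7, -2.2]
gripper_width: 37.7
gripper_force: 20.0
```

Run:
```python
from h import *
T=cams.grab_frame("top");S=cams.grab_frame("side")
print(status.state()["ee_pos"].round(1),status.state()["force"].round(1))
a=np.vstack([crop(T,220,150,130,75,6)[:290*1+0],crop(S,275,140,130,50,6)]);a=np.vstack([crop(T,220,155,130,60,5),crop(S,275,150,130,60,5)]);cv2.imwrite("pics/d1.png",a)
```

```text
[571.4 173.3 151.7] [-0.4 -0.6 -0.3]
```

View pics/d1.png

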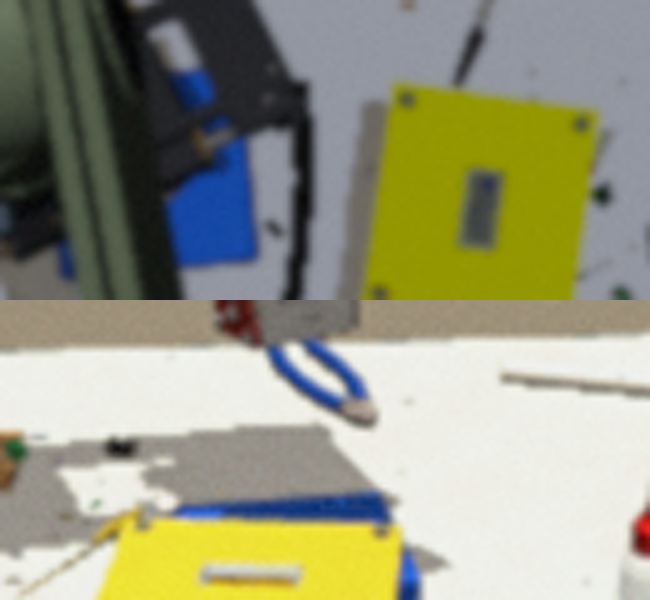

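The case is held upright over the mat, and the slot shows at about (316,197) in the top view. Next I lower the case.

Emit:
apply_moves --pt "-1 0 0 -0.015 0 0 0" --pt "-1 0 0 -0.025 0 0 0" --pt "-1 0 0 -0.025 0 0 0" --pt "-1 0 0 -0.02 0 0 0" --pt "-1 0 0 -0.006 0 0 0"

```text
time_s: 6.45
ee_pos: [569.5, 172.2, 57.9]
ee_rot: [-179.9, 0.4, 26.8]
force: [-0.1, -0.2, -1.5]
gripper_width: 38.1
gripper_force: 20.0
```

Emit:
apply_moves --pt "-1 0 0 -0.002 0 0 0" --pt "-1 0 0 -0.002 0 0 0" --pt "-1 0 0 -0.002 0 0 0" --pt "-1 0 0 0 0 0 0" --pt "-1 0 0 0 0 0 0"

```text
time_s: 6.87
ee_pos: [572.3, 174.4, 56.0]
ee_rot: [180.0, -0.1, 26.9]
force: [0.3, 0.0, -1.1]
gripper_width: 38.3
gripper_force: 20.0
```

Emit:
apply_moves --pt "-1 0 0 -0.0015 0 0 0" --pt "-1 0 0 -0.001 0 0 0" --pt "-1 0 0 0 0 0 0" --pt "-1 0 0 0 0 0 0"

```text
time_s: 7.2
ee_pos: [571.7, 174.3, 52.5]
ee_rot: [180.0, -0.0, 26.9]
force: [0.2, 0.4, -0.6]
gripper_width: 37.9
gripper_force: 20.0
```

Emit:
apply_moves --pt "-1 0 0 -0.001 0 0 0" --pt "-1 0 0 0 0 0 0" --pt "-1 0 0 0 0 0 0"

```text
time_s: 7.45
ee_pos: [571.9, 174.4, 52.3]
ee_rot: [180.0, -0.0, 26.9]
force: [-1.4, -0.3, 5.0]
gripper_width: 37.8
gripper_force: 20.0
```

The case is on the mat. I'll release and rise.

Emit:
apply_moves --pt "1 0 0 0 0 0 0" --pt "1 0 0 0 0 0 0" --pt "1 0 0 0 0 0 0" --pt "1 0 0 0 0 0 0" --pt "1 0 0 0 0 0 0"

```text
time_s: 7.87
ee_pos: [571.6, 174.3, 51.2]
ee_rot: [180.0, 0.0, 26.9]
force: [0.6, -0.7, -0.3]
gripper_width: 68.1
gripper_force: 0.0
```

Emit:
apply_moves --pt "1 0 0 0 0 0 0" --pt "1 0 0 0 0 0 0" --pt "1 0 0 0.015 0 0 0" --pt "1 0 0 0.025 0 0 0" --pt "1 0 0 0.03 0 0 0"

```text
time_s: 8.28
ee_pos: [570.4, 173.9, 120.5]
ee_rot: [-180.0, 0.3, 26.9]
force: [0.8, 0.7, 0.3]
gripper_width: 91.1
gripper_force: 0.0
```

Emit:
apply_moves --pt "1 0 0 0.03 0 0 0" --pt "1 0 0 0.03 0 0 0" --pt "1 0 0 0.03 0 0 0" --pt "1 0 -0.03 0 0 0 -6" --pt "1 0 -0.035 0 0 0 -6"

```text
time_s: 8.7
ee_pos: [573.0, 110.5, 214.0]
ee_rot: [180.0, -0.3, 14.8]
force: [0.3, -0.1, -1.0]
gripper_width: 91.3
gripper_force: 0.0
```

Emit:
apply_moves --pt "1 0 -0.035 0 0 0 -6" --pt "1 0 -0.035 0 0 0 -6" --pt "1 0 -0.035 0 0 0 -6" --pt "1 0 -0.035 0 0 0 -6" --pt "1 0 -0.035 0 0 0 -6"

```text
time_s: 9.12
ee_pos: [571.4, -67.3, 211.5]
ee_rot: [180.0, -0.0, -15.4]
force: [1.0, 0.5, -0.5]
gripper_width: 91.3
gripper_force: 0.0
```

Emit:
apply_moves --pt "1 -0.02 0 0 0 0 -6" --pt "1 -0.03 0 0 0 0 -5" --pt "1 -0.03 0 0 0 0 0" --pt "1 -0.03 0 0 0 0 0" --pt "1 -0.03 0 0 0 0 0"

```text
time_s: 9.53
ee_pos: [430.2, -65.8, 211.2]
ee_rot: [180.0, 0.0, -26.1]
force: [-0.1, -0.2, 0.5]
gripper_width: 91.3
gripper_force: 0.0
```

Run:
```python
from h import *
print(status.state()["ee_pos"].round(1),status.state()["ee_rot"].round(1))
T=cams.grab_frame("top");S=cams.grab_frame("side")
a=np.hstack([crop(T,225,150,95,75,4),crop(T,360,150,65,75,6)[:300]]);b=crop(S,290,170,95,65,4);c=crop(S,325,235,65,75,6)[:260]
w=770;a=a[:,:w];b=np.hstack([b,c])[:, :w];cv2.imwrite("pics/e1.png",np.vstack([a,b]))
print("lidT",rect(T,hsv(T,(22,120,90),(35,255,255),(280,160,70,70)),75))
# slot: dark non-yellow blob inside lid
for n,f,roi in(("top",T,(306,182,22,30)),("side",S,(305,195,42,20))):
    h=cv2.cvtColor(f["color"],cv2.COLOR_RGB2HSV);x,y,w,hh=roi;m=np.zeros((400,640),np.uint8);m[y:y+hh,x:x+w]=(h[y:y+hh,x:x+w,1]<150)*255
    k,l,st,ce=cv2.connectedComponentsWithStats(m);i=1+st[1:,4].argmax();m=(l==i).astype(np.uint8)
    v,u=np.nonzero(m);P=plane(f,np.c_[u,v],75)[:,:2];print(n,st[i],"slot",P.mean(0).round(1),rect(f,m*255,75))
```

```text
[430.2 -65.8 211.2] [180.    0.  -26.1]
lidT ((550.1376953125, 8.503704071044922), (102.36270904541016, 112.52850341796875), 82.50444793701172)
top [311 189  10  16 118] slot [550.7   8.2] ((550.57958984375, 8.370317459106445), (19.575420379638672, 37.52094268798828), 82.35692596435547)
side [314 202  22   5  89] slot [551.1   7. ] ((550.8711547851562, 5.756429195404053), (17.83475112915039, 39.46650314331055), 86.16564178466797)
```

View pics/e1.png

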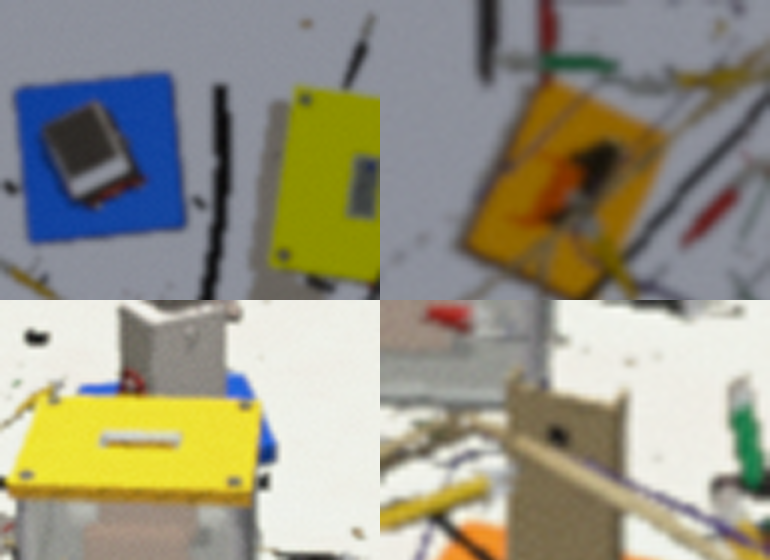

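The case stands upright inside the mat edges, and the slot is at (550.6, 8.3) with yaw −7.6°. The bracket is unmoved in the stand at (594, −181), yaw −26°. I'll go over it and grip.

Emit:
apply_moves --pt "1 0.028 -0.02 0 0 0 0" --pt "1 0.028 -0.02 0 0 0 0" --pt "1 0.028 -0.02 0 0 0 0" --pt "1 0.028 -0.02 0 0 0 0" --pt "1 0.028 -0.02 -0.01 0 0 0"

```text
time_s: 10.05
ee_pos: [574.9, -167.2, 203.2]
ee_rot: [-180.0, -0.3, -26.1]
force: [0.4, -0.2, 0.5]
gripper_width: 91.1
gripper_force: 0.0
```

Emit:
apply_moves --pt "1 0.0238 -0.015 -0.02 0 0 -0.2" --pt "1 0 0 -0.03 0 0 0" --pt "1 0 0 -0.015 0 0 0" --pt "1 0 0 0 0 0 0" --pt "1 0 0 0 0 0 0"

```text
time_s: 10.47
ee_pos: [595.8, -180.7, 135.7]
ee_rot: [180.0, 0.1, -26.3]
force: [-0.3, 0.3, 0.6]
gripper_width: 91.3
gripper_force: 0.0
```

Run:
```python
from h import *
print(status.state()["ee_pos"].round(1),status.state()["ee_rot"].round(1))
T=cams.grab_frame("top");S=cams.grab_frame("side")
cv2.imwrite("pics/f1.png",np.hstack([crop(T,350,140,75,100,5),crop(S,310,210,85,100,5)]))
```

```text
[ 595.8 -180.7  135.7] [ 1.80e+02  1.00e-01 -2.63e+01]
```

View pics/f1.png

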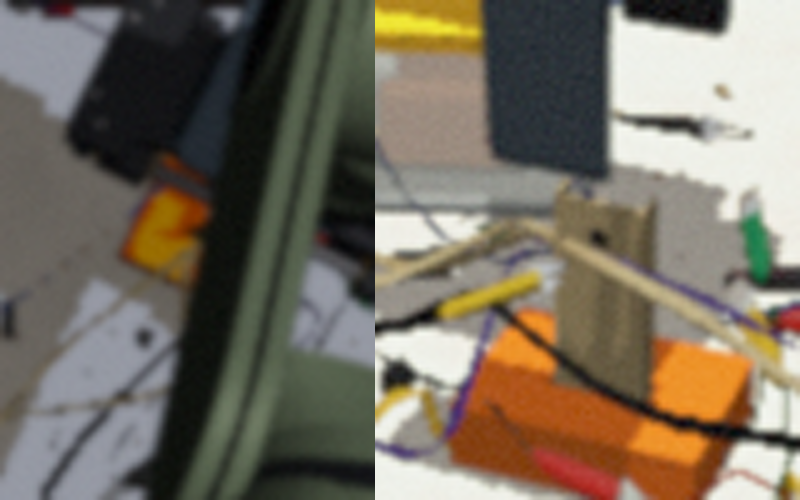

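Run:
```python
from h import *
S=cams.grab_frame("side");a=np.radians(63.7);n=np.array([np.cos(a),np.sin(a),0])
P=np.array([595.8,-180.7,121.7])
for w in(45.6,59): print("finger",w,proj(S,P-n*w).round(1))
for c in((593.8,-180.9),(595.8,-180.7)):
    print("bracket web top",proj(S,np.array([*c,89])-n*5.1).round(1), "at stand top",proj(S,np.array([*c,22])-n*5.1).round(1))
print("obs finger tip ctr (344.8,242), web top (356.4,249.5)")
```

```text
finger 45.6 [[345.1 241.1]]
finger 59 [[341.3 245.5]]
bracket web top [[354.3 248.1]] at stand top [[354.1 285.6]]
bracket web top [[355.6 248. ]] at stand top [[355.4 285.5]]
obs finger tip ctr (344.8,242), web top (356.4,249.5)
```

Emit:
apply_moves --pt "1 -0.001 0 -0.02 0 0 0" --pt "1 0 0 -0.02 0 0 0" --pt "1 0 0 -0.014 0 0 0" --pt "1 0 0 -0.01 0 0 0" --pt "1 0 0 0 0 0 0"

```text
time_s: 11.03
ee_pos: [593.9, -180.4, 71.7]
ee_rot: [180.0, 0.1, -26.3]
force: [-0.9, 0.3, -0.1]
gripper_width: 91.3
gripper_force: 0.0
```

Emit:
apply_moves --pt "-1 0 0 0 0 0 0" --pt "-1 0 0 0 0 0 0" --pt "-1 0 0 0 0 0 0" --pt "-1 0 0 0 0 0 0" --pt "-1 0 0 0 0 0 0" --newtons 10

```text
time_s: 11.45
ee_pos: [594.9, -180.8, 73.3]
ee_rot: [-180.0, -0.1, -26.3]
force: [-1.0, -0.0, 0.1]
gripper_width: 60.3
gripper_force: 0.0
```

Emit:
apply_moves --pt "-1 0 0 0 0 0 0" --pt "-1 0 0 0 0 0 0" --pt "-1 0 0 0 0 0 0" --pt "-1 0 0 0 0 0 0" --pt "-1 0 0 0 0 0 0"

```text
time_s: 11.87
ee_pos: [594.5, -180.7, 72.5]
ee_rot: [180.0, 0.0, -26.3]
force: [-0.6, 0.4, 0.1]
gripper_width: 27.3
gripper_force: 0.0
```

Emit:
apply_moves --pt "-1 0 0 0 0 0 0" --pt "-1 0 0 0 0 0 0" --pt "-1 0 0 0 0 0 0" --pt "-1 0 0 0 0 0 0" --pt "-1 0 0 0 0 0 0"

```text
time_s: 12.28
ee_pos: [594.2, -181.2, 72.4]
ee_rot: [179.9, 0.0, -26.3]
force: [-1.0, -2.2, -0.7]
gripper_width: 10.5
gripper_force: 10.0
```

Gripped at 10.5 mm. Now I lift straight up and carry it to the slot.

Emit:
apply_moves --pt "-1 0 0 0.002 0 0 0" --pt "-1 0 0 0.006 0 0 0" --pt "-1 0 0 0.008 0 0 0" --pt "-1 0 0 0.01 0 0 0" --pt "-1 0 0 0.015 0 0 0" --newtons 25

```text
time_s: 12.7
ee_pos: [594.6, -179.9, 114.1]
ee_rot: [-179.9, 0.0, -26.4]
force: [0.4, 0.4, -0.6]
gripper_width: 10.1
gripper_force: 25.0
```

Emit:
apply_moves --pt "-1 0 0 0.018 0 0 0" --pt "-1 0 0 0.018 0 0 0" --pt "-1 0 0 0.015 0 0 0" --pt "-1 0 0 0.005 0 0 0" --pt "-1 0 0.01 0 0 0 0"

```text
time_s: 13.12
ee_pos: [596.0, -171.6, 172.2]
ee_rot: [-179.9, -0.3, -26.4]
force: [0.7, -0.3, -0.3]
gripper_width: 10.0
gripper_force: 25.0
```

Emit:
apply_moves --pt "-1 -0.006 0.02 0 0 0 3" --pt "-1 -0.006 0.025 0 0 0 3" --pt "-1 -0.006 0.025 0 0 0 3" --pt "-1 -0.006 0.025 0 0 0 3" --pt "-1 -0.006 0.025 0 0 0 3"

```text
time_s: 13.53
ee_pos: [563.4, -48.5, 168.6]
ee_rot: [-179.9, 0.1, -11.2]
force: [0.1, -0.1, -1.0]
gripper_width: 9.9
gripper_force: 25.0
```

Emit:
apply_moves --pt "-1 -0.006 0.025 0 0 0 3" --pt "-1 -0.0046 0.02 0 0 0 0.7" --pt "-1 -0.003 0.014 0 0 0 0" --pt "-1 0 0 0 0 0 0" --pt "-1 0 0 0 0 0 0"

```text
time_s: 13.95
ee_pos: [550.3, 9.5, 169.0]
ee_rot: [-180.0, 0.1, -7.5]
force: [-0.3, -0.0, -0.8]
gripper_width: 10.0
gripper_force: 25.0
```

```bash
cat > look.py <<'E'
from h import *
import sys
s=status.state();p=s["ee_pos"];print(p.round(1),s["ee_rot"].round(2),s["force"].round(1),s["torque"].round(2))
T=cams.grab_frame("top");S=cams.grab_frame("side")
cv2.imwrite(sys.argv[1],np.hstack([crop(T,285,150,65,75,6),crop(S,290,145,65,75,6)]))
for n,f in(("top",T),("side",S)):
    for r in finder.trace("bracket",n)[:1]: 
        y,x=np.nonzero(r["pixels"]);print(n,"bracket",r["rect"],r["score"])
ang=np.radians(s["ee_rot"][2])
for z in(p[2]-68.4,p[2]-20):
    B=box(p[0],p[1],s["ee_rot"][2],30.5,10.3,z,z+.1)[::2];print("expect z",z.round(),proj(S,B).round(1).tolist())
print("expect slot",proj(S,box(550.6,8.3,-7.6,32.5,12.5,75,75.1)[::2]).round(1).tolist())
E
python3 look.py pics/g1.png
```

```text
[550.3   9.5 169. ] [-1.80e+02  6.00e-02 -7.51e+00] [-0.3 -0.  -0.8] [ 0.08 -0.01 -0.04]
top bracket [231.1, 253.8, 28.2, 22.4] 0.17
side bracket [314.4, 167.5, 18.9, 25.3] 0.79
expect z 101.0 [[315.4, 191.6], [316.1, 189.4], [331.8, 192.0], [332.3, 189.8]]
expect z 149.0 [[314.6, 167.0], [315.3, 165.1], [331.4, 167.3], [331.9, 165.4]]
expect slot [[315.3, 204.6], [316.2, 201.8], [332.7, 205.1], [333.3, 202.3]]
```

View pics/g1.png

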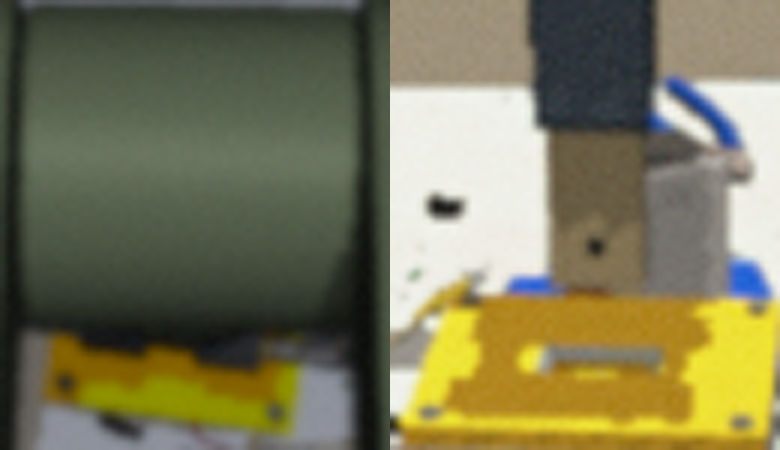

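The side view shows the bracket hanging upright with its lower end at (597,292) in the crop and the slot centred at (602,360). They line up to about 1 mm. Now a small y correction and a descent to just above the lid.

Emit:
apply_moves --pt "-1 0.0003 -0.001 -0.006 0 0 0" --pt "-1 0 0 -0.008 0 0 0" --pt "-1 0 0 -0.006 0 0 0" --pt "-1 0 0 -0.002 0 0 0" --pt "-1 0 0 0 0 0 0"

```text
time_s: 14.57
ee_pos: [550.5, 7.1, 146.3]
ee_rot: [180.0, 0.1, -7.6]
force: [-0.6, 0.8, -0.8]
gripper_width: 9.7
gripper_force: 25.0
```

Emit:
apply_moves --pt "-1 0 0 -0.001 0 0 0" --pt "-1 0 0 -0.001 0 0 0" --pt "-1 0 0 -0.001 0 0 0" --pt "-1 0 0 0 0 0 0" --pt "-1 0 0 0 0 0 0"

```text
time_s: 14.98
ee_pos: [551.3, 7.3, 144.6]
ee_rot: [180.0, -0.0, -7.6]
force: [-0.2, 0.0, -0.5]
gripper_width: 9.8
gripper_force: 25.0
```

Emit:
apply_moves --pt "-1 -0.0005 0.0008 -0.001 0 0 0" --pt "-1 0 0 -0.001 0 0 0" --pt "-1 0 0 0 0 0 0" --pt "-1 0 0 0 0 0 0"

```text
time_s: 15.32
ee_pos: [550.7, 8.1, 142.4]
ee_rot: [180.0, 0.0, -7.6]
force: [0.2, -0.8, -0.1]
gripper_width: 10.2
gripper_force: 25.0
```

Emit:
apply_moves --pt "-1 0 0 -0.001 0 0 0" --pt "-1 0 0 0 0 0 0" --pt "-1 0 0 0 0 0 0"

```text
time_s: 15.57
ee_pos: [550.7, 8.1, 141.4]
ee_rot: [180.0, 0.0, -7.6]
force: [0.0, -0.0, -0.9]
gripper_width: 10.3
gripper_force: 25.0
```

Emit:
apply_moves --pt "-1 0 0 -0.001 0 0 0" --pt "-1 0 0 0 0 0 0" --pt "-1 0 0 0 0 0 0"

```text
time_s: 15.82
ee_pos: [550.7, 8.1, 140.4]
ee_rot: [180.0, 0.0, -7.6]
force: [-1.2, -0.3, -1.1]
gripper_width: 10.0
gripper_force: 25.0
```

Emit:
apply_moves --pt "-1 0 0 -0.001 0 0 0" --pt "-1 0 0 0 0 0 0" --pt "-1 0 0 0 0 0 0"

```text
time_s: 16.07
ee_pos: [550.7, 8.1, 139.4]
ee_rot: [180.0, 0.0, -7.6]
force: [-0.5, 0.8, -0.5]
gripper_width: 10.4
gripper_force: 25.0
```

Emit:
apply_moves --pt "-1 0 0 -0.001 0 0 0" --pt "-1 0 0 0 0 0 0" --pt "-1 0 0 0 0 0 0"

```text
time_s: 16.32
ee_pos: [550.7, 8.1, 138.4]
ee_rot: [180.0, 0.0, -7.6]
force: [-0.2, 0.8, -0.5]
gripper_width: 9.6
gripper_force: 25.0
```

Emit:
apply_moves --pt "-1 0 0 -0.001 0 0 0" --pt "-1 0 0 -0.001 0 0 0" --pt "-1 0 0 0 0 0 0" --pt "-1 0 0 0 0 0 0"

```text
time_s: 16.65
ee_pos: [550.6, 8.1, 136.4]
ee_rot: [180.0, 0.0, -7.6]
force: [0.0, 0.5, -0.5]
gripper_width: 9.9
gripper_force: 25.0
```

Emit:
apply_moves --pt "-1 0 0 -0.001 0 0 0" --pt "-1 0 0 -0.001 0 0 0" --pt "-1 0 0 -0.001 0 0 0" --pt "-1 0 0 0 0 0 0" --pt "-1 0 0 0 0 0 0"

```text
time_s: 17.07
ee_pos: [550.7, 8.1, 133.4]
ee_rot: [180.0, 0.0, -7.6]
force: [0.4, 0.3, -1.3]
gripper_width: 9.7
gripper_force: 25.0
```

It entered without contact. I'll keep going gently.

Emit:
apply_moves --pt "-1 0 0 -0.0015 0 0 0" --pt "-1 0 0 -0.0015 0 0 0" --pt "-1 0 0 -0.0015 0 0 0" --pt "-1 0 0 -0.0015 0 0 0" --pt "-1 0 0 0 0 0 0"

```text
time_s: 17.48
ee_pos: [550.4, 8.1, 127.0]
ee_rot: [180.0, 0.0, -7.6]
force: [1.0, -0.2, -1.3]
gripper_width: 10.2
gripper_force: 25.0
```

Emit:
apply_moves --pt "-1 0 0 -0.002 0 0 0" --pt "-1 0 0 -0.002 0 0 0" --pt "-1 0 0 -0.002 0 0 0" --pt "-1 0 0 -0.002 0 0 0" --pt "-1 0 0 0 0 0 0"

```text
time_s: 17.9
ee_pos: [550.4, 8.1, 118.9]
ee_rot: [180.0, 0.1, -7.6]
force: [-0.4, -0.0, -2.0]
gripper_width: 9.9
gripper_force: 25.0
```

Emit:
apply_moves --pt "-1 0 0 -0.002 0 0 0" --pt "-1 0 0 -0.002 0 0 0" --pt "-1 0 0 -0.002 0 0 0" --pt "-1 0 0 -0.002 0 0 0" --pt "-1 0 0 0 0 0 0"

```text
time_s: 18.32
ee_pos: [550.4, 8.1, 111.0]
ee_rot: [180.0, 0.1, -7.6]
force: [0.2, -0.5, -0.3]
gripper_width: 9.9
gripper_force: 25.0
```

Emit:
apply_moves --pt "-1 0 0 -0.002 0 0 0" --pt "-1 0 0 -0.002 0 0 0" --pt "-1 0 0 -0.002 0 0 0" --pt "-1 0 0 -0.0015 0 0 0" --pt "-1 0 0 0 0 0 0"

```text
time_s: 18.73
ee_pos: [550.5, 8.1, 103.6]
ee_rot: [180.0, 0.0, -7.6]
force: [-0.1, -0.4, -0.3]
gripper_width: 10.1
gripper_force: 25.0
```

Emit:
apply_moves --pt "-1 0 0 0 0 0 0" --pt "-1 0 0 0 0 0 0" --pt "-1 0 0 0 0 0 0" --pt "-1 0 0 0 0 0 0" --pt "-1 0 0 0 0 0 0"

```text
time_s: 19.15
ee_pos: [550.7, 8.1, 104.1]
ee_rot: [180.0, -0.0, -7.6]
force: [-0.2, -0.2, -0.3]
gripper_width: 10.1
gripper_force: 25.0
```

```bash
python3 look.py pics/h1.png
```

```text
[550.7   8.1 104.1] [ 1.80e+02 -1.00e-02 -7.62e+00] [-0.2 -0.2 -0.3] [ 0.03 -0.01 -0.03]
side bracket [315.5, 199.4, 15.9, 8.6] 0.62
expect z 36.0 [[316.6, 223.1], [317.3, 220.7], [332.5, 223.7], [333.1, 221.2]]
expect z 84.0 [[315.9, 200.0], [316.6, 197.7], [332.2, 200.4], [332.7, 198.1]]
expect slot [[315.3, 204.6], [316.2, 201.8], [332.7, 205.1], [333.3, 202.3]]
```

View pics/h1.png

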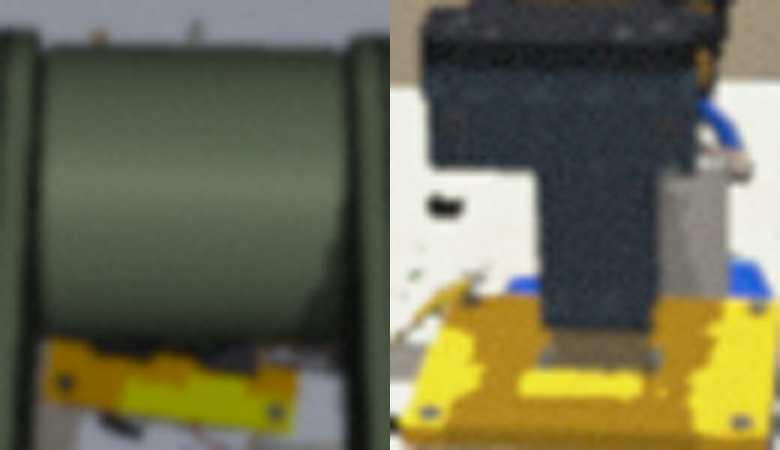

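The side view shows the bracket through the slot, with the finger tips at (597,328) above the lid, bracket visible below them down to the slot at (600,358), and the case standing behind. Forces are near zero, so I'll hand it in.

```bash
python3 -c "
from workcell import env
print(env.job_done())"
```

```text
the job is handed in; nothing more can be done
None
```

The job is handed in: the case stands upright on the mat, and the bracket is held upright through the slot, about 39 mm below the lid top by arm position, with near-zero contact force, at about 19 s.

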